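# Free the pawl and close the sample press

## Robot

A 6-joint arm with a two-finger parallel gripper is mounted at the origin on the work surface. World frame = base frame: x ahead of the robot, y to its left, z up, the work surface at z = 0. Lengths are in m, angles in rad, forces in N, time in s.
With the tool pointing down it reaches from about 0.2 to 0.875 m from the base axis. Payload 3.4 kg.
Tool frame: the origin (TCP) lies on the front face of the gripper's body, between the roots of the fingers; the fingertips stand arm.tip_extent ahead of it and the grasp point (between the pads) lies 78 mm ahead of it (arm.tip_extent is the distance from the TCP to the fingertips, in m); x points along the fingers, y is the direction in which the jaws open and shut, and the axes are right-handed (so a half turn about x gives the same grasp; the last joint's range is limited). The gripper opens to 94 mm and grips with 3 to 60 N. Pads are 16 mm wide; open, the fingers measure 119 mm over their backs; the gripper's body (75 mm by 177 mm) begins 78 mm behind the grasp point.
Start: joints at [-1.461, 0.276, 1.505, -0, 1.361, -0.121], TCP at [0.132, -0.56, 0.303] pointing down, gripper open.
Joint ranges: [-2.89, 2.89], [-0.75, 2.08], [0.22, 2.7], [-1.18, 4.32], [0.11, 2.71], [-2.7, 2.7]. Speed limits (rad/s): [2.57, 2.57, 3.14, 3.14, 3.14, 3.14].

## Interface

Orientations are given as a unit quaternion [w, x, y, z].
In Python, from station import arm gives the robot as it stands. The module is installed in compiled form; this text tells all that it offers.
- The arm moves only by the tool play_rows, never from a script. Its argument "increments" is a list of rows, each a list of 5 numbers: the closure, from 0 (fully open) to 1 (shut), then the shift along the tool's x, y, z in cm, then the turn about the tool's x in rad. A call has exactly 10 rows; each row is the pose to reach, as a shift and turn from the pose commanded when the call began, along the tool's axes at that moment; what a row does not reach only later rows make up. A row lasts 1/8 s, in which the tool goes at most 62.5 mm and 10.7 degrees, less where a joint would pass 70% of its speed; a pose out of reach is approached as far as the arm can. A call with a gripper value outside its range is refused whole. The fingers move at their own pace and stop on an object; "grip_force" is the grip in N (left out, the last holds). Time passes only in rows, so rows that repeat a pose let the fingers close, or fill a call up. It gives the time, the measured TCP pose, the force and the opening at its end, in the units of the state.
- arm.get_state(): the state, without advancing time (a new reading comes with each control period).
- arm.capture(name): name is "scene" or "top" or "wrist"; returns the picture (384x512x3 uint8, red, green, blue); there is no depth.
- arm.camera_model(name): a dict with "K" (3x3 intrinsics, pixels), "cam_to_world" (4x4, takes a point from camera to world coordinates). Camera axes: x right, y down, z forward; pixel columns grow to the right and rows downward; lengths in m; the calibration is good to about 2 mm. A picture is of the moment at which its call begins: read the wrist's pose just before it. camera_model takes no time and is no camera call; for the wrist camera it gives the pose at the moment of the call.
- arm.job_done(): hands the job in, once; it reports no verdict.
The state is a dict: "time": time; "joint_positions": joint angles; "dq": joint speeds; "joint_torque": joint torques, N m; "ee_pos": TCP position; "tool_rot": TCP orientation; "contact_force": force on the tool from outside, world axes, zero at the start; "moment": the same for the moment, N m; "width": opening from 0.0 (shut) to 1.0 (fully open).
Only numpy, scipy, OpenCV 4.12 (cv2) and the standard library are available. Lean on these libraries where they do the work, as an engineer would, in place of code of your own. Each camera call takes 0.05 s, during which the arm holds its last target.

## Task

The blue sample press stands ratcheted open over a steel sample ring. With the fingertips, press the red tail of the ratchet pawl fully down so that the pawl comes free of the teeth and stays free, then push the black palm pad of the arm down past the teeth until the arm is level on its stop, and take the hand away. Do not raise the arm, and do not pick up or shift the ring under the foot or anything else standing about.

Things in the scene. Friction and masses are not known exactly. Their poses are not given: they have to be found in the camera images.
- press: blue sample press, fixed to the table. Origin: centre of the underside of its base plate (200 along its x, 360 along its y, 20 thick); z up. Its lever mechanism lies in the plane x = 0; black palm pad towards +y, the pawl's red tail towards -y. Anvil with the sample ring at y 55; stop post at y 128, top at z 107.
- lever_hinge (a point): hinge of the arm, axis along the press's x; in the press's frame at y -60, z 120. The blue side plates around it (x +-19 to 29, y -165 to -25) reach z 135.
- pawl_hinge (a point): hinge of the pawl, axis along the press's x; in the press's frame at y -130, z 180. The side plates (x +-19 to 29) reach z 200 here.
- press_arm (a joint): lever arm, rad: 0 = level, fully down on its stop; positive = raised (starts at 0.58 to 0.72). No spring: it stays where it is left; about 4 to 10 N straight down on the palm pad moves it. While the pawl is in the teeth the arm goes down only by the slack to the next tooth (at most 0.16) and is then blocked.
- palm_pad (a point): centre of the top face of the black rubber palm pad (56 x 56, 12 thick) at the end of the blue arm: 237 from the arm hinge along the arm, 18 above the arm's line. The pad slopes 0.3 rad down to its free end when the arm is level; the point is then 138 above the table, about 260 to 290 at the start. It moves on an arc about the arm hinge.
- pawl (a joint): ratchet pawl, rad: 0 = its nose down between the teeth of the arm's steel toothed wheel; 0.4 = red tail pressed fully down, nose lifted clear (the nose clears the teeth from about 0.17). Stiff hinge without spring: it stays where it is left. About 2 to 4 N down on the tail moves it.
- pawl_tail (a point): centre of the top face of the red plate (44 x 44) on the tail of the pawl, 72 from the pawl hinge; about 197 to 200 above the table at the start, moving down by about 30 on an arc about the pawl hinge when pressed home.
- sample_ring_mid (a point): steel sample ring, 68 outer dia x 30 tall, standing loose on the anvil under the presser foot (round steel plate 72 dia carried by the arm). With the arm level the foot lies about 1.5 above the ring. Point at its centre.
- brass_weight_mid (a point): small brass weight with a knob, 28 dia x 38 tall, standing loose on the press's base plate; point at its centre
- stone_disc_center (a point): terracotta-coloured porous stone disc, 48 dia x 12, lying loose on the press's base plate; point at its centre
- steel_puck_mid (a point): steel specimen disc 72 dia x 36 in the blue tray; point at its centre
- spare_ring_mid (a point): second steel ring, 72 dia x 24 tall, loose on the table; point at its centre
- wash_bottle_mid (a point): white plastic bottle with red cap, 60 dia x 130 tall; point half-way up
- sample_jar_mid (a point): glass jar with paper label and white cap, 60 dia x 75 tall; point half-way up
- driver_grip (a point): screwdriver, 170 long, lying on the table beyond the press; point on its handle

How it is judged:
On the way, in this order (a step that is already met when the one before it is completed fails the run):
1. the pawl is pressed free while the arm is still up (value of joint pawl above 0.25 rad and value of joint press_arm above 0.38 rad), for 0.2 s.
2. the arm is pushed down to its stop with the pawl free (value of joint press_arm below 0.035 rad and value of joint pawl above 0.25 rad), for 0.2 s.
At the end, for the whole second after the job is handed in: arm within 0.04 rad of level and at rest, pawl still free (above 0.25 rad), sample ring within 12 mm and every other loose thing within 20 mm of where it stood (value of joint press_arm below 0.04 rad and velocity of joint press_arm between -0.05 and 0.05 rad/s and value of joint pawl above 0.25 rad and distance of each of brass_weight_mid, stone_disc_center, steel_puck_mid, spare_ring_mid, wash_bottle_mid, sample_jar_mid, driver_grip from where it was at the start of the episode below 0.02 m and distance of sample_ring_mid from where it was at the start of the episode below 0.012 m); the robot touches nothing.
It fails at once if the arm is raised above its starting range (value of joint press_arm above 0.79 rad).
It fails at once if the arm is forced against the engaged pawl (value of joint press_arm below 0.38 rad and value of joint pawl below 0.12 rad).
It fails at once if the sample ring is shifted or lifted (distance of sample_ring_mid from where it was at the start of the episode above 0.012 m).
It fails at once if another loose thing is lifted, knocked or shifted (distance of any of brass_weight_mid, stone_disc_center, steel_puck_mid, spare_ring_mid, wash_bottle_mid, sample_jar_mid, driver_grip from where it was at the start of the episode above 0.02 m).
It also fails if it takes over 53 s, if anything falls off the work surface, if the arm or the gripper's body presses on something with over 40 N, if the wrist force passes 120 N, or if a joint passes its speed limit or range.

## Working session

There is one attempt and no reset: what is moved stays moved. The work goes in short steps, Python scripts to look and compute and a tool call to move; the robot and the scene stay as the last step left them, time stands still between calls to the robot, and variables do not carry over. Pictures are saved under pics/ and viewed, and the job is handed in when it is done.

Besides the shell and the picture viewer there is one more tool, called after ">>>" as name([rows], argument=value, ...), one row to a line, values as JSON. play_rows: Moves the arm, as the interface text tells. Its arguments: {"type":"object","properties":{"increments":{"type":"array","items":{"type":"array","items":{"type":"number"}}},"grip_force":{"type":"number"}},"required":["increments"]}

```bash
mkdir -p pics; ls
python3 - <<'E'
from station import arm
import cv2
s=arm.get_state();print(s);print(arm.tip_extent)
for n in("scene","top","wrist"):
    m=arm.camera_model(n);print(n,m)
    cv2.imwrite(f"pics/{n}0.png",cv2.cvtColor(arm.capture(n),cv2.COLOR_RGB2BGR))
E
```

```text
pics
{'time': 0.0, 'joint_positions': array([-1.46101458e+00,  2.76578226e-01,  1.50606150e+00, -4.86929744e-05,
        1.36068795e+00, -1.20976005e-01]), 'dq': array([-0.00216213, -0.00010933,  0.00097871, -0.00070755,  0.00013683,
        0.00071526]), 'joint_torque': array([-1.48568928e-03, -4.04583156e+01, -2.37227654e+01,  7.01098493e-02,
        3.46632977e-02, -1.25452902e-04]), 'ee_pos': array([ 0.13146512, -0.55939123,  0.3018427 ]), 'tool_rot': array([-0.08079434, -0.70239132, -0.08202135,  0.70241812]), 'contact_force': array([0.03158595, 0.51890349, 0.44520231]), 'moment': array([-0.01931331, -0.00335756, -0.00996025]), 'width': 0.9994994917051364}
0.0972
scene {'K': array([[477.36994142,   0.        , 250.21348265],
       [  0.        , 477.36994142, 197.57181864],
       [  0.        ,   0.        ,   1.        ]]), 'cam_to_world': array([[-0.17439005,  0.61551122, -0.76859225,  1.81291751],
       [ 0.98459989,  0.0992549 , -0.14391496,  0.16317605],
       [-0.01229473, -0.78185319, -0.62334134,  1.15521494],
       [ 0.        ,  0.        ,  0.        ,  1.       
[... 257 characters left out ...]
0.99966841,  0.02276117, -0.01204192, -0.04256728],
       [ 0.0102571 , -0.07696737, -0.99698085,  1.5635188 ],
       [ 0.        ,  0.        ,  0.        ,  1.        ]])}
wrist {'K': array([[320.65025281,   0.        , 258.46010744],
       [  0.        , 320.65025281, 195.89918894],
       [  0.        ,   0.        ,   1.        ]]), 'cam_to_world': array([[ 2.27916252e-01, -9.39696339e-01, -2.54999948e-01,
         2.05966644e-01],
       [-9.73680464e-01, -2.20158206e-01, -5.89637033e-02,
        -5.40767256e-01],
       [-7.32355125e-04,  2.61727254e-01, -9.65141600e-01,
         3.84515936e-01],
       [ 0.00000000e+00,  0.00000000e+00,  0.00000000e+00,
         1.00000000e+00]])}
```

View pics/scene0.png

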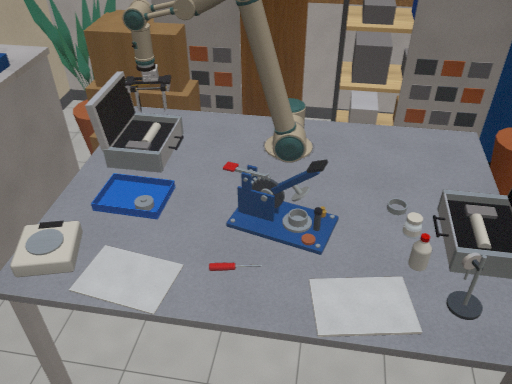

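View pics/top0.png

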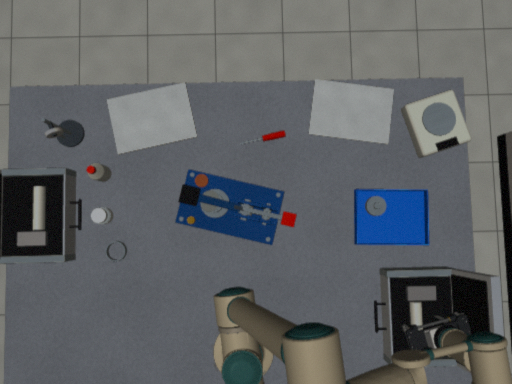

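View pics/wrist0.png

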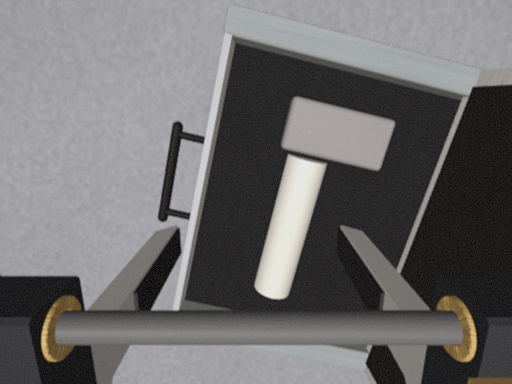

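The scene view shows the press at about (285,210) px. The top view has its base at about (230,207), the black pad at (189,195) and the red tail at (289,219). I'll zoom in on both.

Run:
```python
import cv2
t=cv2.imread("pics/top0.png")[160:252,165:307];cv2.imwrite("pics/topz.png",cv2.resize(t,None,fx=5.6,fy=5.6,interpolation=cv2.INTER_CUBIC))
t=cv2.imread("pics/scene0.png")[150:252,215:345];cv2.imwrite("pics/scz.png",cv2.resize(t,None,fx=5.8,fy=5.8,interpolation=cv2.INTER_CUBIC))
```

```text
(no output)
```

View pics/topz.png

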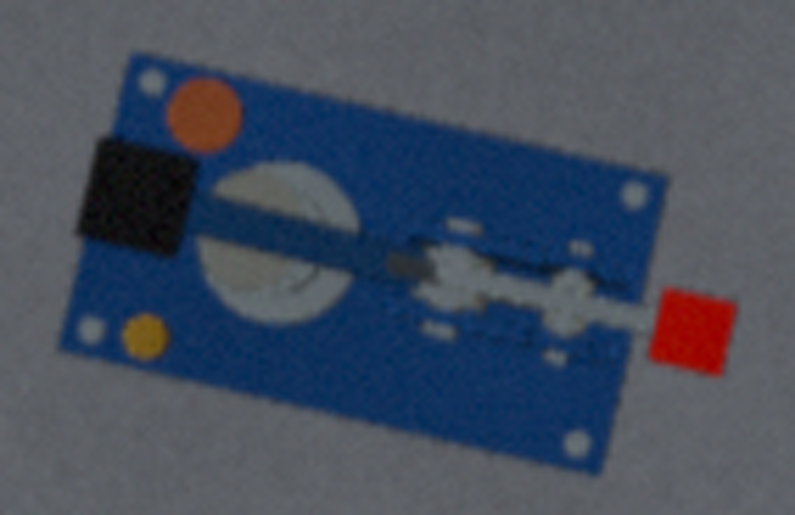

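View pics/scz.png

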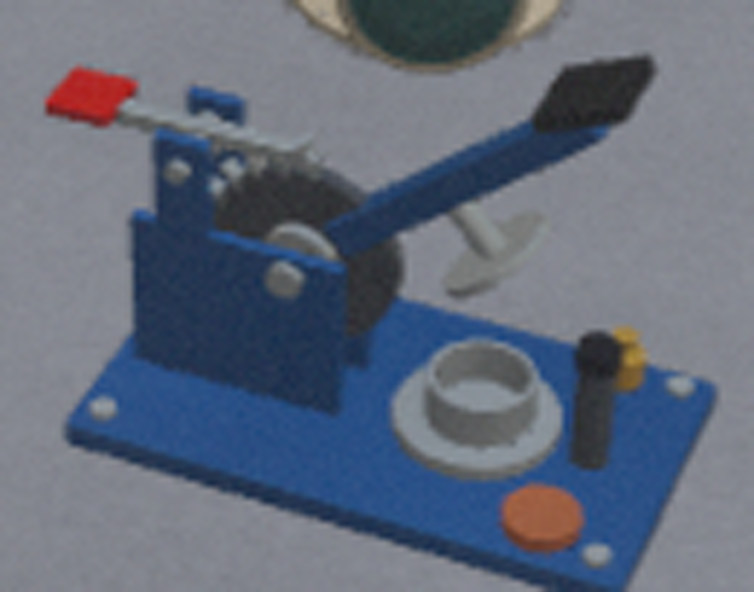

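Top zoom: base corners at (132,54), (667,175), (602,474), (60,350), red plate centre (694,332), pad centre (138,196). Scene zoom: red plate top centre about (92,92), pad about (597,90).

```bash
cat > h.py <<'E'
import numpy as np
from station import arm
from scipy.optimize import least_squares
cam={n:arm.camera_model(n) for n in("scene","top")}
def proj(n,P):
    m=cam[n];T=np.linalg.inv(m["cam_to_world"]);p=m["K"]@(T[:3,:3]@np.array(P)+T[:3,3]);return p[:2]/p[2]
def P2W(v,p):
    c,s=np.cos(v[2]),np.sin(v[2]);return np.array([v[0]+c*p[0]-s*p[1],v[1]+s*p[0]+c*p[1],p[2]])
def pad(a): # pad centre in press frame
    return [0,-.06+.237*np.cos(a)-.018*np.sin(a),.12+.237*np.sin(a)+.018*np.cos(a)]
def tail(q,z0): # q tail angle below horizontal
    return [0,-.13-.072*np.cos(q),.18-.072*np.sin(q)]
E
python3 - <<'E'
from h import *
f=lambda u,s,o:(np.array(u)+.5)/s-.5+o
T=lambda u:f(u,5.6,np.array([165,160]));S=lambda u:f(u,5.8,np.array([215,150]))
obs=[("top",T((132,54)),[.1,.18,.02]),("top",T((667,175)),[.1,-.18,.02]),("top",T((602,474)),[-.1,-.18,.02]),("top",T((60,350)),[-.1,.18,.02]),("top",T((138,196)),"pad"),("top",T((694,332)),"tail"),("scene",S((92,92)),"tail"),("scene",S((597,90)),"pad"),("scene",S((68,430)),[.1,-.18,.02])]
def model(v,p):
    if isinstance(p,str): p=pad(v[3]) if p=="pad" else [0,v[4],v[5]]
    return P2W(v,p)
r=lambda v:np.concatenate([proj(n,model(v,p))-u for n,u,p in obs])
s=least_squares(r,[.45,.0,-.2,.65,-.2,.198]);v=s.x
print(v.round(4));print(s.fun.reshape(-1,2).round(2))
print("pad",P2W(v,pad(v[3])),"pad0",P2W(v,pad(0)),"tail",P2W(v,[0,v[4],v[5]]))
np.save("v.npy",v)
E
```

```text
[ 0.5156  0.0371 -0.2467  0.6943 -0.2021  0.1985]
[[-0.73 -0.69]
 [ 0.5  -0.33]
 [ 0.06  0.48]
 [-0.88  0.35]
 [-0.39  0.22]
 [-0.12 -0.56]
 [-0.3   0.01]
 [-0.24 -0.09]
 [-0.95 -1.2 ]]
pad [0.54263316 0.14438085 0.28548196] pad0 [0.55884793 0.20875743 0.138     ] tail [ 0.46624338 -0.15890518  0.19852595]
```

```bash
cat >> h.py <<'E'
from scipy.spatial.transform import Rotation as Ro
def tool():
    s=arm.get_state();q=s["tool_rot"];R=Ro.from_quat([q[1],q[2],q[3],q[0]]).as_matrix();return s,s["ee_pos"],R
def go(P): # tip target -> tool cm
    s,p,R=tool();return (R.T@(np.array(P)-(p+R[:,0]*arm.tip_extent))*100).round(2)
E
python3 - <<'E'
from h import *
v=np.load("v.npy");s,p,R=tool();print(R.round(3),s["width"])
px=np.array([np.cos(v[2]),np.sin(v[2]),0]);print("press x in tool",R.T@px, "yaw err",np.arctan2((R.T@px)[2],(R.T@px)[1]))
t=P2W(v,[0,v[4],v[5]]);print(go(t+[0,0,.05]))
E
```

```text
[[-0.     0.229 -0.973]
 [ 0.001 -0.973 -0.229]
 [-1.    -0.001 -0.   ]] 1.0025064497367333
press x in tool [-4.32972463e-04  4.59625659e-01 -8.88112643e-01] yaw err -1.0932226273835677
[ -4.32 -31.33 -41.75]
```

>>> play_rows([
  [1, -6, 0, 0, 0],
  [1, -6, -3, -4, -0.15],
  [1, -6, -7, -9, -0.3],
  [1, -6, -11, -14.5, -0.45],
  [1, -6, -15, -20, -0.6],
  [1, -6, -19, -25, -0.75],
  [1, -6, -23, -30.5, -0.9],
  [1, -6, -27, -36, -1.05],
  [1, -5.5, -31.3, -41.7, -1.09],
  [1, -5, -31.3, -41.7, -1.09],
], grip_force=20)

```text
time: 1.4
ee_pos: [0.4673, -0.1572, 0.3526]
tool_rot: [0.435, 0.558, 0.434, -0.558]
contact_force: [0.1, -0.3, -1.0]
width: 0.007
```

Run:
```python
from h import *
import cv2
s,p,R=tool();print(s["time"],p,R.round(3),s["width"],s["contact_force"])
v=np.load("v.npy");t=P2W(v,[0,v[4],v[5]]);print(go(t))
for n in("scene","wrist"):
    im=cv2.cvtColor(arm.capture(n),cv2.COLOR_RGB2BGR)
    if n=="scene": im=cv2.resize(im[100:252,180:360],None,fx=4,fy=4,interpolation=cv2.INTER_CUBIC)
    cv2.imwrite(f"pics/{n}1.png",im)
```

```text
1.4 [ 0.46728474 -0.15720933  0.35262675] [[ 0.001  0.97  -0.245]
 [ 0.    -0.245 -0.97 ]
 [-1.     0.001 -0.   ]] 0.006585030669530145 [ 0.06026361 -0.34813678 -0.96489132]
[ 5.69 -0.07  0.2 ]
```

View pics/scene1.png

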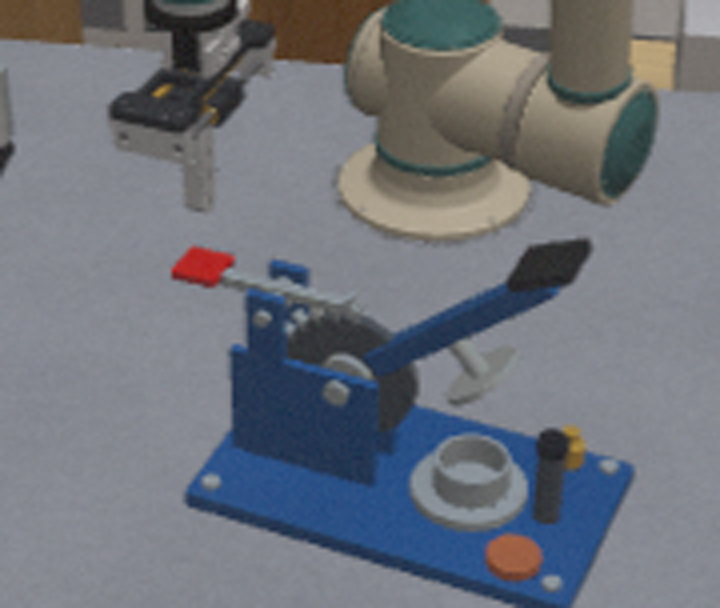

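View pics/wrist1.png

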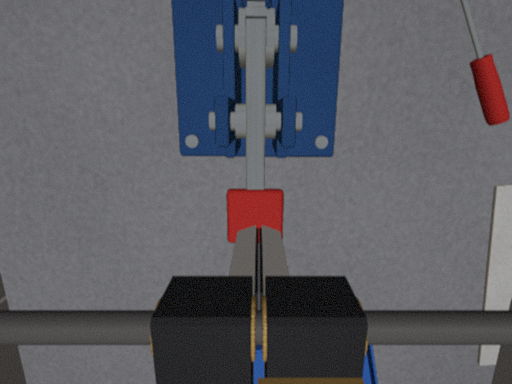

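The wrist view shows the closed tips centred on the red plate (255,215). Pressing down.

>>> play_rows([
  [1, 2.5, 0, 0.2, 0],
  [1, 4.5, 0, 0.2, 0],
  [1, 5.2, 0, 0.2, 0],
  [1, 5.7, 0, 0.2, 0],
  [1, 6.2, 0, 0.2, 0],
  [1, 6.7, 0, 0.2, 0],
  [1, 7.2, 0, 0.2, 0],
  [1, 7.7, 0, 0.2, 0],
  [1, 8.0, 0, 0.2, 0],
  [1, 8.2, 0, 0.2, 0],
])

```text
time: 2.75
ee_pos: [0.4657, -0.1617, 0.2705]
tool_rot: [0.434, 0.559, 0.434, -0.558]
contact_force: [0.1, -3.9, 3.3]
width: 0.005
```

Run:
```python
from h import *
import cv2
s,p,R=tool();print(s["time"],p,"tip z",p[2]-.0972,s["contact_force"])
im=cv2.cvtColor(arm.capture("scene"),cv2.COLOR_RGB2BGR)
cv2.imwrite(f"pics/scene2.png",cv2.resize(im[100:252,180:360],None,fx=4,fy=4,interpolation=cv2.INTER_CUBIC))
```

```text
2.75 [ 0.46568415 -0.16168869  0.27053419] tip z 0.1733341940705273 [ 0.09045373 -3.87562246  3.32892683]
```

View pics/scene2.png

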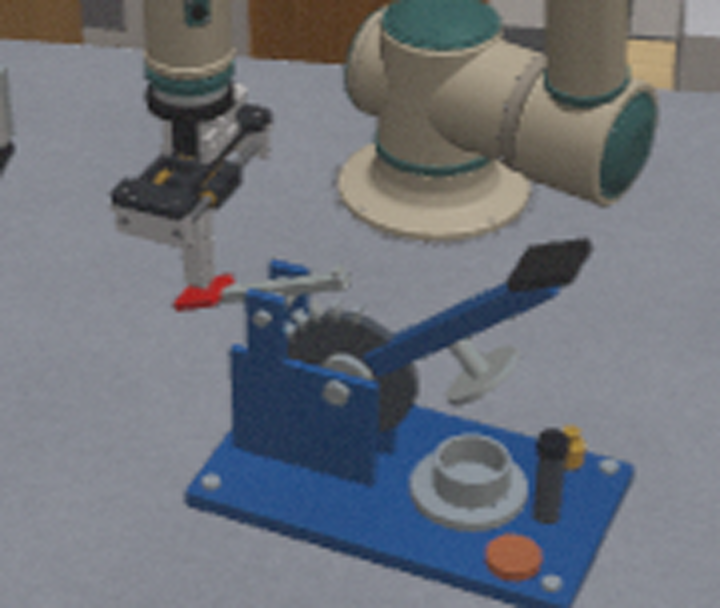

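The tail has dropped and the nose is lifting (tail at about (205,290)). I'll press it home until the force rises.

>>> play_rows([
  [1, 0.2, 0, 0, 0],
  [1, 0.3, 0, 0, 0],
  [1, 0.4, 0, 0, 0],
  [1, 0.5, 0, 0, 0],
  [1, 0.5, 0, 0, 0],
  [1, 0.5, 0, 0, 0],
  [1, 0.5, 0, 0, 0],
  [1, 0.5, 0, 0, 0],
  [1, 0.5, 0, 0, 0],
  [1, 0.5, 0, 0, 0],
])

```text
time: 4.05
ee_pos: [0.4658, -0.1616, 0.2692]
tool_rot: [0.435, 0.559, 0.433, -0.558]
contact_force: [-5.2, -1.3, 20.7]
width: 0.004
```

Force is 20.7 N with the tip at z 0.172, so the pawl is at its stop. Retreating upward.

>>> play_rows([
  [1, -0.5, 0, 0, 0],
  [1, -2, 0, 0, 0],
  [1, -5, 0, 0, 0],
  [1, -9, 0, 0, 0],
  [1, -14, 0, 0, 0],
  [1, -18, 0, 0, 0],
  [1, -18, 0, 0, 0],
  [1, -18, 0, 0, 0],
  [1, -18, 0, 0, 0],
  [1, -18, 0, 0, 0],
])

```text
time: 5.3
ee_pos: [0.4651, -0.1614, 0.4444]
tool_rot: [-0.433, -0.558, -0.435, 0.559]
contact_force: [0.7, 0.8, 0.9]
width: 0.005
```

Run:
```python
from h import *
import cv2
s,p,R=tool();print(s["time"],p,"tip z",p[2]-.0972,s["contact_force"])
im=cv2.cvtColor(arm.capture("scene"),cv2.COLOR_RGB2BGR)
cv2.imwrite(f"pics/scene3.png",cv2.resize(im[100:252,180:360],None,fx=4,fy=4,interpolation=cv2.INTER_CUBIC))
v=np.load("v.npy")
P=P2W(v,pad(v[3]));print("above pad",go(P+[0,0,.03]))
for a in [v[3],.6,.5,.4,.3,.2,.1,.0]:
    q=P2W(v,pad(a));d=(R.T@(q-P))*100
    print(round(a,2),d.round(2),"edge add cm",round(.8*abs(np.tan(a-.3)),2))
```

```text
5.3 [ 0.46512743 -0.16141447  0.44441215] tip z 0.3472121458561203 [0.71792069 0.84686678 0.91241629]
above pad [  3.21  -0.04 -31.55]
0.69 [0. 0. 0.] edge add cm 0.33
0.6 [ 1.68 -0.   -1.48] edge add cm 0.25
0.5 [ 3.61  0.   -2.87] edge add cm 0.16
0.4 [ 5.66  0.   -4.06] edge add cm 0.08
0.3 [ 7.83  0.   -5.04] edge add cm 0.0
0.2 [ 1.008e+01  1.000e-02 -5.800e+00] edge add cm 0.08
0.1 [ 1.24e+01  1.00e-02 -6.33e+00] edge add cm 0.16
0.0 [14.75  0.02 -6.63] edge add cm 0.25
```

View pics/scene3.png

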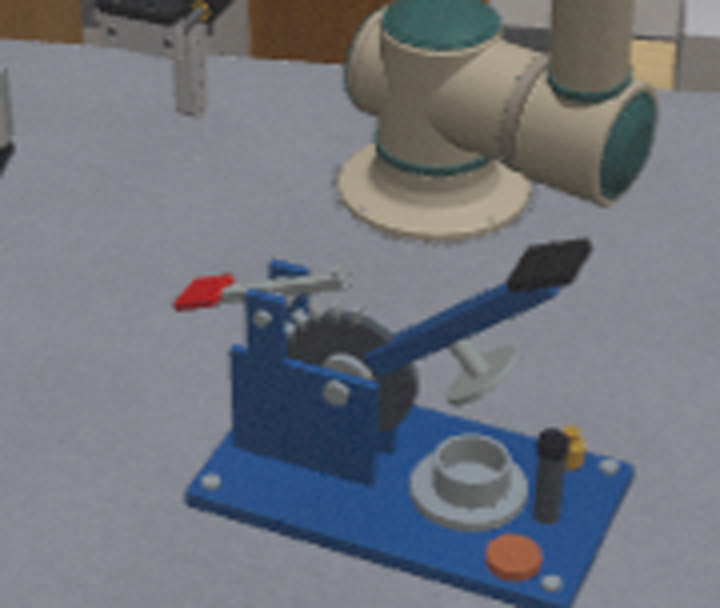

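The pawl stays free, nose up at (340,280), and nothing else has moved. Moving over the pad.

>>> play_rows([
  [1, 0, 0, -3, 0],
  [1, 0, 0, -8, 0],
  [1, 0, 0, -13, 0],
  [1, 0, 0, -18, 0],
  [1, 0, 0, -23, 0],
  [1, 0, 0, -28, 0],
  [1, 0, 0, -31.5, 0],
  [1, 1, 0, -31.5, 0],
  [1, 3, 0, -31.5, 0],
  [1, 3, 0, -31.5, 0],
])

```text
time: 6.6
ee_pos: [0.5424, 0.1424, 0.4136]
tool_rot: [-0.433, -0.557, -0.434, 0.56]
contact_force: [-0.1, 0.3, 0.1]
width: 0.003
```

Run:
```python
from h import *
import cv2
s,p,R=tool();print(s["time"],p,"tip z",p[2]-.0972,s["contact_force"])
v=np.load("v.npy");print(go(P2W(v,pad(v[3]))))
im=cv2.cvtColor(arm.capture("scene"),cv2.COLOR_RGB2BGR)
cv2.imwrite(f"pics/scene4.png",cv2.resize(im[100:252,180:360],None,fx=4,fy=4,interpolation=cv2.INTER_CUBIC))
```

```text
6.6 [0.54235733 0.14244822 0.41359819] tip z 0.31639819254624063 [-0.11926862  0.3448259   0.14759752]
[ 3.09  0.03 -0.23]
```

View pics/scene4.png

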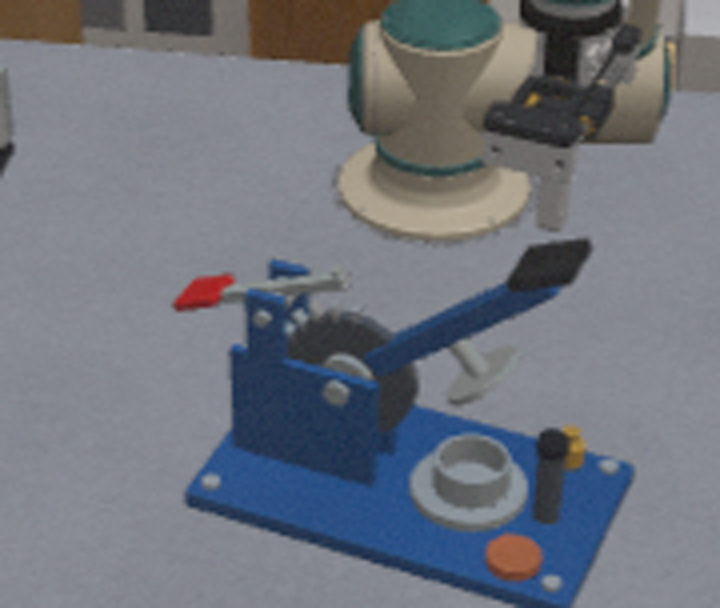

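Tips hang centred above the pad. Pushing down along the pad's arc, first half.

>>> play_rows([
  [1, 1.5, 0, -0.2, 0],
  [1, 2.5, 0, -0.2, 0],
  [1, 3.1, 0, -0.2, 0],
  [1, 3.9, 0, -0.9, 0],
  [1, 4.8, 0, -1.7, 0],
  [1, 5.7, 0, -2.4, 0],
  [1, 6.7, 0, -3.1, 0],
  [1, 7.7, 0, -3.7, 0],
  [1, 8.7, 0, -4.3, 0],
  [1, 8.7, 0, -4.3, 0],
])

```text
time: 7.9
ee_pos: [0.5543, 0.1857, 0.3288]
tool_rot: [0.434, 0.559, 0.434, -0.558]
contact_force: [0.4, 0.6, 1.3]
width: 0.006
```

Run:
```python
from h import *
import cv2
s,p,R=tool();print(s["time"],p,"tip z",p[2]-.0972,s["contact_force"])
v=np.load("v.npy")
for a in(.4,.3,.2,.1,0):print(a,go(P2W(v,pad(a))))
im=cv2.cvtColor(arm.capture("scene"),cv2.COLOR_RGB2BGR)
cv2.imwrite(f"pics/scene5.png",cv2.resize(im[100:252,180:360],None,fx=4,fy=4,interpolation=cv2.INTER_CUBIC))
```

```text
7.9 [0.55429252 0.185696   0.32877712] tip z 0.2315771248903078 [0.42666756 0.57794836 1.29030547]
0.4 [ 0.27 -0.13  0.24]
0.3 [ 2.43 -0.14 -0.74]
0.2 [ 4.69 -0.15 -1.5 ]
0.1 [ 7.   -0.15 -2.03]
0 [ 9.36 -0.15 -2.33]
```

View pics/scene5.png

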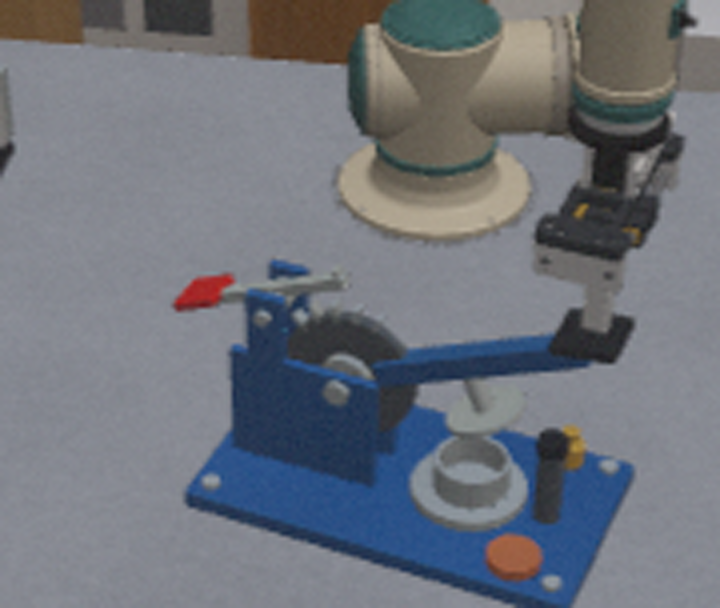

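The arm follows and the pawl is still free. Second half, easing onto the stop.

>>> play_rows([
  [1, 1.2, 0, -0.3, 0],
  [1, 2.4, 0, -0.7, 0],
  [1, 3.6, 0, -1.1, 0],
  [1, 4.7, 0, -1.5, 0],
  [1, 5.8, 0, -1.8, 0],
  [1, 7.0, 0, -2.0, 0],
  [1, 7.9, 0, -2.1, 0],
  [1, 8.6, 0, -2.2, 0],
  [1, 9.0, 0, -2.3, 0],
  [1, 9.2, 0, -2.3, 0],
])

```text
time: 9.2
ee_pos: [0.5606, 0.2103, 0.2382]
tool_rot: [0.433, 0.561, 0.435, -0.556]
contact_force: [0.1, 7.4, 7.1]
width: 0.009
```

Run:
```python
from h import *
import cv2
s,p,R=tool();print(s["time"],p,"tip z",p[2]-.0972,s["contact_force"])
v=np.load("v.npy");print(go(P2W(v,pad(0))))
im=cv2.cvtColor(arm.capture("scene"),cv2.COLOR_RGB2BGR)
cv2.imwrite(f"pics/scene6.png",cv2.resize(im[100:252,180:360],None,fx=4,fy=4,interpolation=cv2.INTER_CUBIC))
```

```text
9.2 [0.56062915 0.21030376 0.23820976] tip z 0.1410097551468919 [0.05270703 7.3821902  7.12346528]
[ 0.3  -0.16  0.27]
```

View pics/scene6.png

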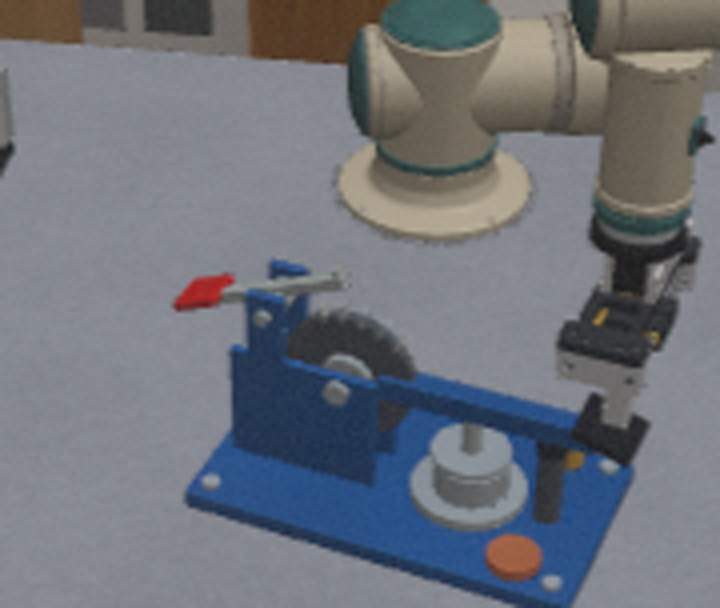

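Nearly level. Pressing on until the force shows the stop.

>>> play_rows([
  [1, 0.2, 0, 0.1, 0],
  [1, 0.3, 0, 0.1, 0],
  [1, 0.4, 0, 0.1, 0],
  [1, 0.5, 0, 0.1, 0],
  [1, 0.6, 0, 0.1, 0],
  [1, 0.6, 0, 0.1, 0],
  [1, 0.6, 0, 0.1, 0],
  [1, 0.6, 0, 0.1, 0],
  [1, 0.6, 0, 0.1, 0],
  [1, 0.6, 0, 0.1, 0],
])

```text
time: 10.5
ee_pos: [0.5605, 0.2102, 0.2357]
tool_rot: [0.432, 0.563, 0.435, -0.555]
contact_force: [-3.9, 7.3, 21.6]
width: 0.001
```

21.6 N with only 2.5 mm of travel means the arm is on its stop. Withdrawing the hand.

>>> play_rows([
  [1, -0.6, 0, 0, 0],
  [1, -2, 0, 0, 0],
  [1, -5, 0, 0, 0],
  [1, -9, 0, 0, 0],
  [1, -14, 0, 0, 0],
  [1, -18, 0, 0, 0],
  [1, -20, 0, -3, 0],
  [1, -20, 0, -6, 0],
  [1, -20, 0, -6, 0],
  [1, -20, 0, -6, 0],
])

```text
time: 11.75
ee_pos: [0.574, 0.2639, 0.4299]
tool_rot: [-0.434, -0.558, -0.434, 0.559]
contact_force: [-0.3, 0.3, 0.4]
width: 0.004
```

Run:
```python
from h import *
import cv2
s,p,R=tool();print(s["time"],p,s["contact_force"])
v=np.load("v.npy")
for a in(0,.04,.1): print(a,proj("scene",P2W(v,pad(a))),proj("top",P2W(v,pad(a))))
im=cv2.cvtColor(arm.capture("scene"),cv2.COLOR_RGB2BGR);cv2.imwrite("pics/sc7f.png",im)
cv2.imwrite(f"pics/scene7.png",cv2.resize(im[150:252,215:345],None,fx=5.8,fy=5.8,interpolation=cv2.INTER_CUBIC))
cv2.imwrite("pics/top7.png",cv2.cvtColor(arm.capture("top"),cv2.COLOR_RGB2BGR))
```

```text
11.75 [0.57402751 0.26386177 0.4299145 ] [-0.28499396  0.28155976  0.43969955]
0 [333.03073541 205.95395077] [175.97574397 193.29142521]
0.04 [333.03851517 203.68879976] [175.73665498 193.15558902]
0.1 [332.84031058 200.22823489] [175.58672593 192.9980056 ]
```

View pics/scene7.png

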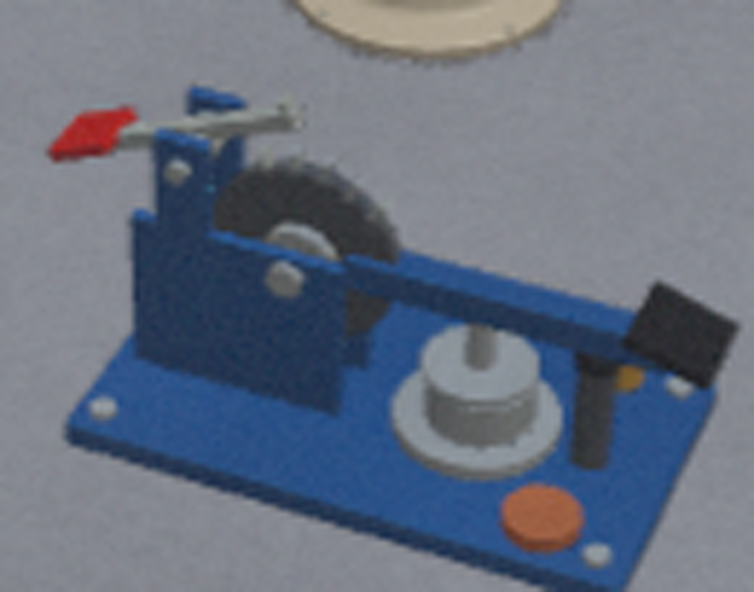

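View pics/top7.png

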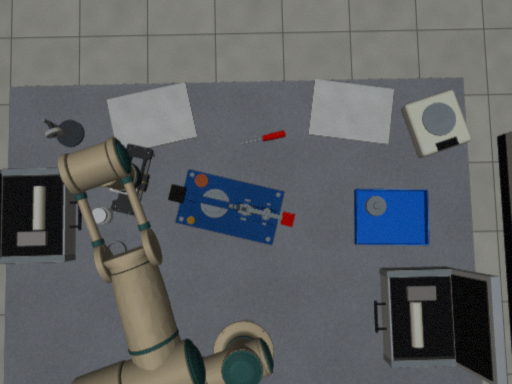

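The arm rests on the post: pad at about (332,207) px in the scene view, against a predicted (333,206) for level. The foot is over the ring, the pawl nose is up and the hand is clear.

Run:
```python
from station import arm
print(arm.job_done())
```

```text
the job is handed in; nothing more can be done
None
```

I pressed the pawl free, pushed the press arm down to its stop, took the hand away and handed the job in at about 12 s. No verdict was reported.

- **Pawl:** I pressed the red tail with closed fingertips until it met its stop (20.7 N, tip at z 0.172). The last picture shows the tail still down and the nose clear of the teeth.
- **Arm:** I pushed the palm pad down along its arc until the stop held it (21.6 N, only 2.5 mm of travel for 6 mm commanded). In the last scene view the pad centre is about 1–2 px from where a level arm should put it. By eye that is level, but each 0.04 rad is only about 2.3 px, so the firmer evidence is the stop force and the arm seen resting on its post.
- **Loose things:** The ring, stone disc, brass weight, screwdriver and puck look unmoved in the last pictures. I compared these by eye and did not measure them. In the last top view the arm hid the bottle and the spare ring and partly covered the jar. I didn't check those three again; the fingertips stayed at z 0.138 or higher throughout.
- **Hand:** It stood clear of everything, with about 0.5 N of residual force reading.

No check failed.

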